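Isolate the bench supply and pull the orange fuse carrier

TASK

Turn the red isolator handle from on (green mark) to off (white mark). Then pinch the two side catches of the orange fuse carrier together, lift the carrier straight out of the fuse box and finish while holding it up, still pinched and upright, with its underside at least 10 cm above the top of the box. Leave the grey carrier seated and the other bench things where they are.

Things in the scene. Friction and masses are not known exactly. Their poses are not given: they have to be found in the camera images.
- isolator_box: fixed yellow switch box, 120 x 120 mm, 60 mm high; origin at the centre of its underside, z up. On its black round top plate: a white dot (off) 49 mm from the centre towards its -x side, and a green dot (on) at the same radius, 1.2 rad clockwise from the white dot seen from above
- isolator (a joint): red rotary handle on top of the yellow box: angle in rad, 0 = off, 1.2 = on, growing clockwise seen from above (so switching off turns it 1.2 rad counter-clockwise); an over-centre mechanism holds it at either end stop, tipping over at 0.6; it takes about 0.1 N m to move it off a stop
- isolator_grip (a point): point on the vertical turning axis of the red handle, 92 mm above the bench: a bar 62 mm long, 14 mm thick, its top 8 mm above this point, on a 52 mm disc whose top is 22 mm below it. The point turns with the handle: x along the bar, y across its thickness (grip it so). The -x end bears a white pointer mark, aimed at the green dot when on, the white dot when off
- fusebox: fixed grey fuse box, 150 (x) x 200 (y) mm, 75 mm high, origin at the centre of its underside, z up. Two wells in its flat top, 45 mm either side of the centre along y, each with a fuse carrier (which is where varies), underside at z = 20 mm when seated, about 2 mm play; lips in the well's top 10 mm hold the catches' hooks down
- orange: orange fuse carrier, loose, latched in the fuse box: block 32 (x) x 60 (y) x 75 (z) mm, white fuse on top, about 0.19 kg (varies). Origin: centre of its underside; axes parallel to the box's. Black catches with yellow ribs at its -x and +x sides: upright tabs 24 mm wide (y), top at z = 95 mm (40 mm above the box's top when seated), hooks at z = 33 to 43 mm. It must rise 55 mm to leave the well
- orange_grip (a point): point midway between the orange carrier's two tabs, 81 mm above its underside, 26 mm above the box's top when seated; its x axis is the line to pinch along. Tabs' outer faces are 56 mm apart, 42 mm when pinched fully. Fingertips 19 mm below this point clear the box's top by 7 mm. A grip of 20 N or more presses both catches fully and carries the carrier
- orange_near (a joint): catch on the orange carrier's -x side: value 0 = sprung out and latched, 0.007 m = pressed fully in (latched below about 0.004). The spring needs 2.3 N at the start and 5.4 N at full press
- orange_far (a joint): catch on the orange carrier's +x side: value 0 = sprung out and latched, 0.007 m = pressed fully in (latched below about 0.004). The spring needs 2.3 N at the start and 5.4 N at full press
- grey: grey fuse carrier, same shape as the orange one, in the other well of the fuse box; to stay seated
- bottle: bystander: amber bottle with blue cap, 64 mm wide, 120 mm tall, origin at the centre of its underside
- rack: bystander: green tube rack, 60 x 130 mm, 50 mm high, origin at the centre of its underside
- tipbox: bystander: clear box with blue lid, 62 x 92 mm, 57 mm high, origin at the centre of its underside
There are look-alikes about, which are no part of the job. What is shaped like the orange but pink is not meant.

How it is judged:
On the way, in this order (a step that is already met when the one before it is completed fails the run):
1. the isolator is off while the orange carrier is still seated (value of joint isolator below 0.12 rad and z of orange in the frame of fusebox below 0.03 m), for 0.2 s.
2. both catches are pinched in and the carrier is lifted clear of its well (value of joint each of orange_near, orange_far above 0.0045 m and z of orange in the frame of fusebox above 0.08 m), for 0.2 s.
At the end, for the whole second after the job is handed in: isolator within 0.12 rad of off; orange carrier held still by the fingers (over 2 N, under 0.03 m/s), both catches in over 4.5 mm, upright within 15 degrees, underside over 95 mm above the fuse box top, touching neither box; grey carrier seated within 8 mm (value of joint isolator below 0.12 rad and z of orange in the frame of fusebox above 0.17 m and angle between orange's own z axis and vertical below 0.26 rad and value of joint each of orange_near, orange_far above 0.0045 m and contact force between the fingers and orange above 2 N and contact force between orange and fusebox below 0.1 N and contact force between orange and isolator_box below 0.1 N and linear speed of orange below 0.03 m/s and z of grey in the frame of fusebox below 0.028 m); the arm keeps its last pose, push and grip.
It fails at once if the orange carrier is pulled up more than 15 mm while the isolator is not off (z of orange in the frame of fusebox above 0.035 m and value of joint isolator above 0.3 rad).
It fails at once if the grey carrier is pulled up or displaced by more than 10 mm (distance of grey from where it was at the start of the episode above 0.01 m).
It fails at once if the bottle is moved more than 20 mm (distance of bottle from where it was at the start of the episode above 0.02 m).
It fails at once if the rack is moved more than 20 mm (distance of rack from where it was at the start of the episode above 0.02 m).
It fails at once if the tipbox is moved more than 20 mm (distance of tipbox from where it was at the start of the episode above 0.02 m).
It also fails if it takes over 50 s, if anything falls off the work surface, if the arm or the gripper's body presses on something with over 40 N, if the wrist force passes 120 N, or if a joint passes its speed limit or range.

ROBOT

A 6-joint arm with a two-finger parallel gripper is mounted at the origin on the work surface. World frame = base frame: x ahead of the robot, y to its left, z up, the work surface at z = 0. Lengths are in m, angles in rad, forces in N, time in s.
With the tool pointing down it reaches from about 0.25 to 0.775 m from the base axis. Payload 4 kg.
Tool frame: the origin (TCP) lies midway between the tips of the shut fingers; the grasp point (between the pads) lies 19 mm behind it; z points along the fingers, x is the direction in which the jaws open and shut, and the axes are right-handed (so a half turn about z gives the same grasp; the last joint's range is limited). The gripper opens to 94 mm and grips with 3 to 60 N. Pads are 16 mm wide; open, the fingers measure 119 mm over their backs; the gripper's body (75 mm by 177 mm) begins 78 mm behind the grasp point.
Start: joints at [1.238, 0.087, 1.371, -0, 1.684, -0.103], TCP at [0.125, 0.536, 0.206] pointing down, gripper open.
Joint ranges: [-3.1, 3.1], [-0.76, 2.03], [0.27, 2.55], [-1.08, 4.22], [0.17, 2.65], [-2.57, 2.57]. Speed limits (rad/s): [2.79, 2.79, 3.14, 3.14, 3.14, 3.14].

INTERFACE

Orientations are given as [roll, pitch, yaw] about the fixed x, y, z axes, in that order (R = Rz(yaw) Ry(pitch) Rx(roll)).
In Python, from bench import robot, eyes, close_job gives the robot as it stands.
- The arm moves only by the shell command python3 -m jog 'ROWS'. ROWS is JSON, a list of rows, each a list of 3 entries, a list of its own where there are three numbers: the turn, a rotation vector about the tool's x, y, z in degrees, then the shift along the tool's x, y, z in mm, then the closure, from -1 (fully open) to 1 (shut). In form: [[[wx, wy, wz], [x, y, z], claw], ...]. A call has 1 to 5 rows; each row is the pose to reach, as a shift and turn from the pose commanded when the call began, along the tool's axes at that moment; what a row does not reach only later rows make up. A row lasts 1/10 s, in which the tool goes at most 50 mm and 8.59 degrees, less where a joint would pass 70% of its speed; a pose out of reach is approached as far as the arm can. A call with a gripper value outside its range is refused whole. The fingers move at their own pace and stop on an object; the grip force is fixed at half the most. Time passes only in rows, so rows that repeat a pose let the fingers close. It gives the time, the measured TCP pose, the force and the opening at its end, in the units of the state.
- robot.get_obs(): the state, without advancing time (a new reading comes with each control period).
- eyes.snapshot(name): name is "scene" or "top" or "wrist"; returns (picture, depth): 420x560x3 uint8, red, green, blue; 420x560 float32, m along the optical axis (not along the pixel's ray), 0 where there is no reading.
- eyes.camera_params(name): a dict with "mtx" (3x3 intrinsics, pixels), "world_to_cam" (4x4, takes a point from world to camera coordinates). Camera axes: x right, y up, looking along -z (the intrinsics and any distortion apply to the point x, -y, -z); pixel columns grow to the right and rows downward; lengths in m; the calibration is good to about 2 mm. A picture is of the moment at which its call begins: read the wrist's pose just before it. camera_params takes no time and is no camera call; for the wrist camera it gives the pose at the moment of the call.
- close_job(): hands the job in, once; it reports no verdict.
The state is a dict: "time": time; "joint_positions": joint angles; "qvel": joint speeds; "joint_torque": joint torques, N m; "tool_pos": TCP position; "ee_rot": TCP orientation; "wrist_force": force on the tool from outside, world axes, zero at the start; "wrist_torque": the same for the moment, N m; "width": finger opening in m.
Only numpy, scipy, OpenCV 4.12 (cv2) and the standard library are available. Lean on these libraries where they do the work, as an engineer would, in place of code of your own. Each camera call takes 0.05 s, during which the arm holds its last target. There are 200 camera calls.

## Working session

There is one attempt and no reset: what is moved stays moved. The work goes in short steps, Python scripts to look and compute and a shell command to move; the robot and the scene stay as the last step left them, time stands still between calls to the robot, and variables do not carry over. Pictures are saved under pics/ and viewed, about 8 in all and at most 12, crops included, and the job is handed in when it is done.

```bash
mkdir -p pics; cat > h.py <<'E'
import numpy as np, cv2
from bench import robot, eyes, close_job
def snap(n,f):
    p=eyes.camera_params(n); im,d=eyes.snapshot(n); cv2.imwrite('pics/'+f+'.png',im[...,::-1]); np.savez('pics/'+f+'.npz',d=d,K=p['mtx'],T=p['world_to_cam'],im=im); return im,d
def pts(f,uv=None,z=None):
    a=np.load('pics/'+f+'.npz');K,T,d=a['K'],a['T'],a['d'];out=[]
    Ti=np.linalg.inv(T)
    for u,v in uv:
        r=np.linalg.inv(K)@[u,v,1]; r=np.array([r[0],-r[1],-r[2]])
        if z is None: c=r*d[int(round(v)),int(round(u))]; out.append((Ti@[*c,1])[:3])
        else:
            o=Ti[:3,3]; w=Ti[:3,:3]@r; out.append(o+w*(z-o[2])/w[2])
    return np.round(np.array(out),4)
E
python3 - <<'E'
from h import *
a,_=snap('top','t1'); b,_=snap('scene','s1')
print({k:np.round(v,3) for k,v in robot.get_obs().items()})
cv2.imwrite('pics/both.png',np.hstack([a,b])[...,::-1][:, :])
E
```

```text
{'time': np.float64(0.1), 'joint_positions': array([ 1.238,  0.088,  1.372,  0.   ,  1.684, -0.103]), 'qvel': array([ 0.001, -0.001, -0.002,  0.   ,  0.   ,  0.001]), 'joint_torque': array([ 2.0000e-03, -3.4125e+01, -3.0330e+01,  7.2000e-02,  3.0000e-02,
       -0.0000e+00]), 'tool_pos': array([0.125, 0.535, 0.204]), 'ee_rot': array([-3.141e+00,  2.000e-03,  1.341e+00]), 'wrist_force': array([ 0.218, -0.265,  0.398]), 'wrist_torque': array([ 0.011,  0.061, -0.046]), 'width': np.float64(0.094)}
```

View pics/t1.png

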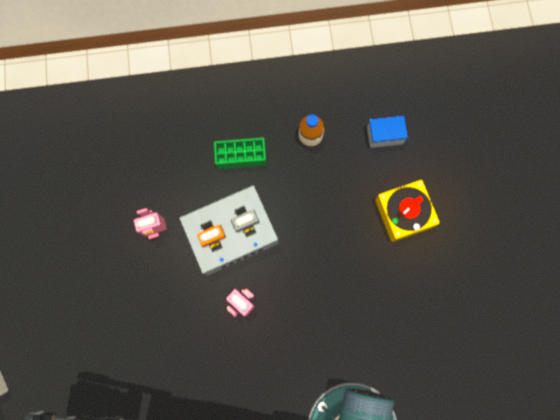

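View pics/s1.png

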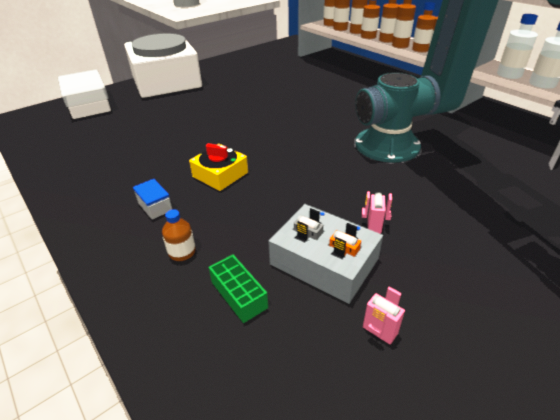

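The top view shows the isolator at about (408,210), the orange carrier at (211,235), the grey one at (245,220) and the base at the bottom (355,400). The pink look-alikes are at (148,222) and (240,302). I'll enlarge the two parts that matter.

```bash
python3 - <<'E'
from h import *
im=cv2.imread('pics/t1.png')
a=cv2.resize(im[180:280,170:285],None,fx=4,fy=4,interpolation=cv2.INTER_CUBIC)[:400]
b=cv2.resize(im[172:252,365:450],None,fx=4,fy=4,interpolation=cv2.INTER_CUBIC)
b=cv2.copyMakeBorder(b,0,80,0,0,cv2.BORDER_CONSTANT)
cv2.imwrite('pics/c1.png',np.hstack([a,b])); print(a.shape,b.shape)
print(pts('t1',[(208,208),(408,208),(211,235),(355,400),(245,220),(230,205),(416,227)]))
E
```

```text
(400, 460, 3) (400, 340, 3)
[[ 0.5736  0.2821  0.0756]
 [ 0.5034 -0.2036  0.1041]
 [ 0.5     0.2776  0.1055]
 [ 0.0978  0.002   0.1966]
 [ 0.5265  0.1927  0.1011]
 [ 0.5739  0.227   0.0759]
 [ 0.4606 -0.2259  0.0605]]
```

View pics/c1.png

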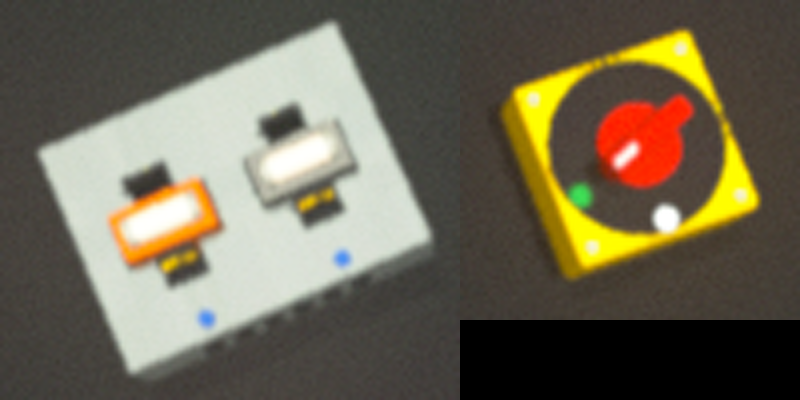

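```bash
python3 - <<'E'
from h import *
L=lambda l:[(170+x/4-.375,180+y/4-.375) for x,y in l]
R=lambda l:[(365+(x-460)/4-.375,172+y/4-.375) for x,y in l]
c=pts('t1',L([(40,150),(335,22),(432,240),(130,375)]),.075);print(c,c.mean(0))
print([np.linalg.norm(c[i]-c[i-1]) for i in range(4)], [np.degrees(np.arctan2(*(c[i]-c[i-1])[[1,0]])) for i in range(4)])
C=c.mean(0); 
print('tabs',pts('t1',L([(145,170),(185,265)]),.115),'fuse',pts('t1',L([(165,221),]),.1))
d=pts('t1',R([(666,218),(581,196),(637,148)]),.062);print('white green ctr',d)
for q in d[:2]: v=q-d[2]; print(np.linalg.norm(v),np.degrees(np.arctan2(v[1],v[0])))
b=pts('t1',R([(626,156),(687,103),]),.1);print('bar',b)
E
```

```text
[[0.56   0.3542 0.075 ]
 [0.6171 0.1634 0.075 ]
 [0.4723 0.1205 0.075 ]
 [0.4145 0.3125 0.075 ]] [0.515975 0.23765  0.075   ]
[np.float64(0.15135765590151037), np.float64(0.19916086462957525), np.float64(0.1510213561056846), np.float64(0.20051144605732613)] [np.float64(15.992193423470196), np.float64(-73.33933320995243), np.float64(-163.49698586663436), np.float64(106.75398366466212)]
tabs [[0.5311 0.2854 0.115 ]
 [0.4709 0.2675 0.115 ]] fuse [[0.5013 0.2786 0.1   ]]
white green ctr [[ 0.4625 -0.2262  0.062 ]
 [ 0.4832 -0.176   0.062 ]
 [ 0.5088 -0.2161  0.062 ]]
0.047388817246266035 -167.694131942046
0.047574888334078094 122.55432330064552
bar [[ 0.4983 -0.199   0.1   ]
 [ 0.526  -0.2418  0.1   ]]
```

```bash
cat >> h.py <<'E'
from scipy.spatial.transform import Rotation as Ro
def plan(p,yawdeg):
    s=robot.get_obs(); R=Ro.from_euler('xyz',s['ee_rot'])
    G=Ro.from_euler('xyz',[np.pi,0,np.radians(yawdeg)])
    print('t',round(float(s['time']),2),'turn',np.round(np.degrees((R.inv()*G).as_rotvec()),1),'shift',np.round(1000*R.inv().apply(np.array(p)-s['tool_pos']),1),
     'pos',np.round(s['tool_pos'],4),'yaw',np.degrees(s['ee_rot'][2]).round(1),'F',np.round(s['wrist_force'],1),'w',round(float(s['width']),4))
E
python3 -c "
from h import *
plan((.5103,-.2167,.18),32.7)"
```

```text
t 0.1 turn [ 0.   0.1 44.1] shift [-644.2  546.3   25.6] pos [0.1251 0.5351 0.2044] yaw 76.8 F [ 0.2 -0.3  0.4] w 0.0937
```

```bash
python3 -m jog '[[[0,0,0],[-190,161,0],-1],[[0,0,0],[-190,161,0],-1],[[0,0,0],[-190,161,0],-1],[[0,0,0],[-190,161,0],-1],[[0,0,0],[-190,161,0],-1]]'
python3 -m jog '[[[0,0,0],[-190,161,0],-1],[[0,0,0],[-190,161,0],-1],[[0,0,0],[-190,161,0],-1],[[0,0,0],[-190,161,0],-1],[[0,0,0],[-190,161,0],-1]]'
python3 -c "
from h import *
plan((.5103,-.2167,.18),32.7)"
```

```text
time: 0.6
tool_pos: [0.239, 0.3119, 0.205]
ee_rot: [3.142, 0.0, 1.342]
wrist_force: [1.3, 1.0, 0.0]
width: 0.0944
time: 1.1
tool_pos: [0.3525, 0.0902, 0.2053]
ee_rot: [3.141, -0.0, 1.341]
wrist_force: [0.7, 0.5, 0.2]
width: 0.0939
t 1.1 turn [ 0.  -0.  44.1] shift [-262.9  223.6   25.3] pos [0.3525 0.0902 0.2053] yaw 76.8 F [0.7 0.5 0.2] w 0.0939
```

```bash
python3 -m jog '[[[0,0,44],[-263,224,25],-1],[[0,0,44],[-263,224,25],-1],[[0,0,44],[-263,224,25],-1],[[0,0,44],[-263,224,25],-1],[[0,0,44],[-263,224,25],-1]]'
python3 -c "
from h import *
plan((.5103,-.2167,.18),32.7)"
```

```text
time: 1.6
tool_pos: [0.4667, -0.1315, 0.1868]
ee_rot: [-3.141, -0.0, 0.584]
wrist_force: [1.5, 1.6, 0.3]
width: 0.094
t 1.6 turn [-0.  -0.   0.8] shift [-10.6  95.1   6.8] pos [ 0.4667 -0.1315  0.1868] yaw 33.5 F [1.5 1.6 0.3] w 0.094
```

```bash
python3 -m jog '[[[0,0,1],[-11,95,7],-1],[[0,0,1],[-11,95,7],-1],[[0,0,1],[-11,95,7],-1],[[0,0,1],[-11,95,7],-1]]'
python3 -c "
from h import *
snap('wrist','w1')
plan((.5103,-.2167,.076),32.7)
d=np.load('pics/w1.npz')
for p in [(.5103,-.2167,.1),(.4625,-.2262,.062),(.4832,-.176,.062)]:
    c=d['T']@[*p,1]; q=d['K']@[c[0],-c[1],-c[2]]; print(q[:2]/q[2])
"
```

```text
time: 2.0
tool_pos: [0.5097, -0.2147, 0.1789]
ee_rot: [-3.138, 0.001, 0.572]
wrist_force: [-0.2, 0.1, 0.1]
width: 0.0935
t 2.05 turn [-0.1  0.   0.2] shift [ -1.    2.8 103.7] pos [ 0.5098 -0.2139  0.1798] yaw 32.9 F [-0.5 -0.2 -0. ] w 0.094
[281.95851532 220.75346177]
[231.32121646 190.43737173]
[281.14867241 155.41225656]
```

View pics/w1.png

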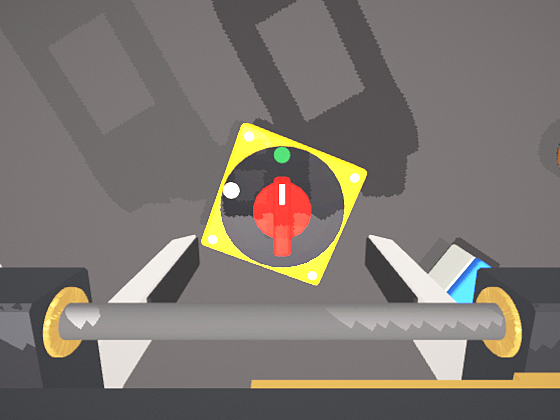

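The wrist view shows the bar centred at (282,217), where I predicted it, and aligned between the fingers. I'll descend and grip.

```bash
python3 -m jog '[[[0,0,0],[-1,2,60],-1],[[0,0,0],[-1,2,60],-1],[[0,0,0],[-1,2,103],-1],[[0,0,0],[-1,2,103],-1],[[0,0,0],[-1,2,103],-1]]'
python3 -m jog '[[[0,0,0],[0,0,0],1],[[0,0,0],[0,0,0],1],[[0,0,0],[0,0,0],1],[[0,0,0],[0,0,0],1],[[0,0,0],[0,0,0],1]]'
python3 -c "
from h import *
plan((.5103,-.2167,.076),32.7)"
```

```text
time: 2.55
tool_pos: [0.5101, -0.2156, 0.0781]
ee_rot: [-3.14, 0.0, 0.575]
wrist_force: [-1.4, -0.2, 1.2]
width: 0.0939
time: 3.05
tool_pos: [0.5107, -0.2169, 0.0779]
ee_rot: [3.141, -0.0, 0.573]
wrist_force: [-0.3, -0.5, 0.7]
width: 0.0572
t 3.05 turn [ 0.  -0.   0.2] shift [-0.2 -0.4  1.9] pos [ 0.5107 -0.2169  0.0779] yaw 32.9 F [-0.3 -0.5  0.7] w 0.0572
```

```bash
for i in 1 2; do python3 -m jog '[[[0,0,0],[0,0,0],1],[[0,0,0],[0,0,0],1],[[0,0,0],[0,0,0],1],[[0,0,0],[0,0,0],1],[[0,0,0],[0,0,0],1]]'; done
```

```text
time: 3.55
tool_pos: [0.5105, -0.2167, 0.0773]
ee_rot: [-3.141, 0.0, 0.574]
wrist_force: [0.4, 1.0, -1.4]
width: 0.0173
time: 4.05
tool_pos: [0.5106, -0.2166, 0.0774]
ee_rot: [-3.142, -0.0, 0.574]
wrist_force: [0.5, 0.6, -0.7]
width: 0.014
```

```bash
python3 -m jog '[[[0,0,-7],[0,0,0],1],[[0,0,-14],[0,0,0],1],[[0,0,-21],[0,0,0],1],[[0,0,-28],[0,0,0],1],[[0,0,-35],[0,0,0],1]]'
python3 -c "
from h import *
plan((.5103,-.2167,.076),101.5)"
```

```text
time: 4.55
tool_pos: [0.5104, -0.2169, 0.0774]
ee_rot: [-3.141, 0.0, 1.189]
wrist_force: [0.2, -0.5, -0.5]
width: 0.0138
t 4.55 turn [ -0.    0.  -33.4] shift [ 0.2 -0.1  1.4] pos [ 0.5104 -0.2169  0.0774] yaw 68.1 F [ 0.2 -0.5 -0.5] w 0.0138
```

```bash
python3 -m jog '[[[0,0,-8],[0,0,0],1],[[0,0,-16],[0,0,0],1],[[0,0,-24],[0,0,0],1],[[0,0,-30],[0,0,0],1],[[0,0,-34],[0,0,0],1]]'
python3 -m jog '[[[0,0,0],[0,0,0],1],[[0,0,0],[0,0,0],1]]'
python3 -c "
from h import *
plan((.5103,-.2167,.076),101.5); print(robot.get_obs()['wrist_torque'])"
```

```text
time: 5.05
tool_pos: [0.5103, -0.2173, 0.0774]
ee_rot: [-3.141, 0.001, 1.781]
wrist_force: [0.1, -1.0, -0.3]
width: 0.0138
time: 5.25
tool_pos: [0.5103, -0.2173, 0.0774]
ee_rot: [-3.141, 0.001, 1.776]
wrist_force: [-0.4, -2.4, -0.6]
width: 0.0139
t 5.25 turn [-0.   0.1  0.3] shift [0.6 0.1 1.4] pos [ 0.5103 -0.2173  0.0774] yaw 101.8 F [-0.4 -2.4 -0.6] w 0.0139
[-0.36345191 -0.0058942  -0.04528462]
```

```bash
python3 -m jog '[[[0,0,0],[0,0,0],-1],[[0,0,0],[0,0,0],-1],[[0,0,0],[0,0,0],-1],[[0,0,0],[0,0,0],-1],[[0,0,0],[0,0,0],-1]]'
python3 -m jog '[[[0,0,0],[0,0,-40],-1],[[0,0,0],[0,0,-80],-1],[[0,0,0],[0,0,-130],-1],[[0,0,0],[0,0,-130],-1],[[0,0,0],[0,0,-130],-1]]'
python3 -c "
from h import *
snap('wrist','w2')
plan((.502,.2785,.206),16.5)"
```

```text
time: 5.75
tool_pos: [0.5105, -0.2165, 0.0774]
ee_rot: [3.142, -0.0, 1.778]
wrist_force: [0.8, 0.7, 0.5]
width: 0.05
time: 6.25
tool_pos: [0.5113, -0.2171, 0.2093]
ee_rot: [3.138, 0.002, 1.778]
wrist_force: [-0.7, -0.0, -1.4]
width: 0.0903
t 6.3 turn [-0.  -0.  85.4] shift [486.2  93.6   1.2] pos [ 0.5104 -0.2166  0.2071] yaw 101.9 F [-0.1 -0.2 -1. ] w 0.0929
```

View pics/w2.png

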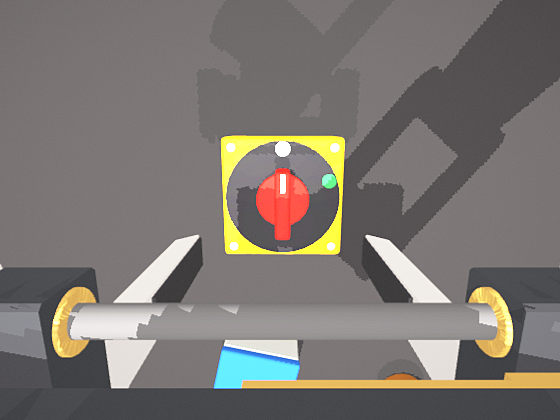

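The pointer mark at (282,183) now aims at the white dot at (283,149), so the isolator is off. Next is the fuse box.

```bash
python3 -m jog '[[[0,0,8.5],[49,9,0],-1],[[0,0,17],[97,19,0],-1],[[0,0,25],[146,28,0],-1],[[0,0,34],[194,37,0],-1],[[0,0,42],[243,47,0],-1]]'
python3 -c "
from h import *
plan((.502,.2785,.206),16.5)"
```

```text
time: 6.8
tool_pos: [0.5054, 0.0137, 0.2045]
ee_rot: [-3.137, 0.002, 1.088]
wrist_force: [-0.2, -0.2, 1.0]
width: 0.094
t 6.8 turn [-0.2  0.2 45.8] shift [ 232.9 -126.    -1.3] pos [0.5054 0.0137 0.2045] yaw 62.3 F [-0.2 -0.2  1. ] w 0.094
```

```bash
python3 -m jog '[[[0,0,8],[43,-26,0],-1],[[0,0,17],[86,-51,0],-1],[[0,0,25],[128,-77,0],-1],[[0,0,34],[171,-102,0],-1],[[0,0,42],[214,-128,0],-1]]'
python3 -m jog '[[[0,0,0],[0,0,0],-1],[[0,0,0],[0,0,0],-1]]'
python3 -c "
from h import *
snap('wrist','w3')
plan((.502,.2785,.206),16.5)
d=np.load('pics/w3.npz')
for p in [(.502,.2785,.115),(.5288,.2864,.115),(.4752,.2706,.115)]:
    c=d['T']@[*p,1]; q=d['K']@[c[0],-c[1],-c[2]]; print(q[:2]/q[2])
"
```

```text
time: 7.3
tool_pos: [0.4918, 0.2382, 0.2045]
ee_rot: [-3.141, 0.005, 0.421]
wrist_force: [1.0, 0.3, 1.6]
width: 0.0945
time: 7.5
tool_pos: [0.4922, 0.2371, 0.2048]
ee_rot: [3.141, 0.005, 0.43]
wrist_force: [0.7, -0.3, 0.7]
width: 0.0937
t 7.55 turn [0.  0.2 8. ] shift [ 26.1 -34.6  -0.8] pos [0.4926 0.2362 0.2053] yaw 24.5 F [ 0.1  0.1 -0.9] w 0.0944
[316.01110083 174.14756661]
[350.26544617 179.11519352]
[281.55868281 169.15121484]
```

View pics/w3.png

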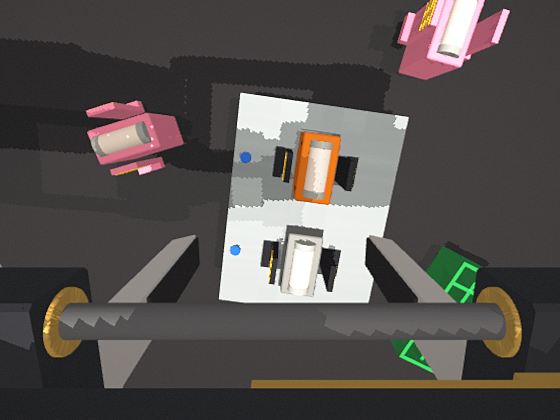

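The orange carrier is at (317,168), with its tabs at about (283,165) and (348,172). That is some 4 px above the prediction. I'll centre over it, lower, and look again.

```bash
python3 -m jog '[[[0,0,8],[26,-36,40],-1],[[0,0,8],[26,-36,40],-1],[[0,0,8],[26,-36,40],-1],[[0,0,8],[26,-36,40],-1]]'
python3 -c "
from h import *
im,_=snap('wrist','w4')
plan((.502,.2785,.166),16.5)
d=np.load('pics/w4.npz')
for p in [(.502,.2785,.115),(.5288,.2864,.115),(.4752,.2706,.115),(.502,.2785,.105)]:
    c=d['T']@[*p,1]; q=d['K']@[c[0],-c[1],-c[2]]; print(q[:2]/q[2])
cv2.imwrite('pics/c4.png',cv2.resize(im[120:320,180:380,::-1],None,fx=3,fy=3,interpolation=cv2.INTER_CUBIC))
"
```

```text
time: 7.95
tool_pos: [0.5026, 0.2789, 0.1677]
ee_rot: [3.141, 0.0, 0.287]
wrist_force: [-0.8, -0.2, 0.8]
width: 0.094
t 8.0 turn [ 0.  -0.1 -0.1] shift [-1.   0.3  2.5] pos [0.5029 0.2791 0.1685] yaw 16.4 F [ 0.2 -0.5  0.4] w 0.0941
[282.32640141 227.19962029]
[321.21465449 227.20374798]
[243.44219664 227.19549304]
[282.31343558 223.44449446]
```

View pics/c4.png

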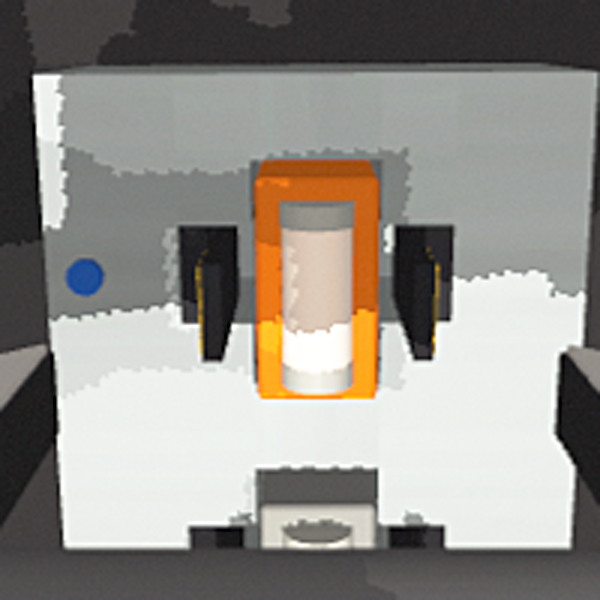

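The block's midline is at crop (317,286) and the tabs' outer edges are at x ≈ 200 and 437. That puts the carrier about +1.5 mm in tool x and -2.7 mm in tool y from here, which agrees with the estimate from the box geometry. I'll descend and pinch.

```bash
python3 -m jog '[[[0,0,0],[1.5,-2.7,20],-1],[[0,0,0],[1.5,-2.7,40],-1],[[0,0,0],[1.5,-2.7,60],-1],[[0,0,0],[1.5,-2.7,75],-1],[[0,0,0],[1.5,-2.7,83],-1]]'
python3 -m jog '[[[0,0,0],[0,0,0],1],[[0,0,0],[0,0,0],1],[[0,0,0],[0,0,0],1],[[0,0,0],[0,0,0],1],[[0,0,0],[0,0,0],1]]'
python3 -m jog '[[[0,0,0],[0,0,0],1],[[0,0,0],[0,0,0],1],[[0,0,0],[0,0,0],1],[[0,0,0],[0,0,0],1],[[0,0,0],[0,0,0],1]]'
python3 -c "
from h import *
plan((.5035,.2821,.083),16.5)"
```

```text
time: 8.5
tool_pos: [0.5029, 0.2825, 0.084]
ee_rot: [3.141, 0.0, 0.286]
wrist_force: [0.2, 1.5, 0.7]
width: 0.094
time: 9.0
tool_pos: [0.5033, 0.2836, 0.0852]
ee_rot: [-3.141, -0.001, 0.287]
wrist_force: [0.8, 0.2, -0.1]
width: 0.0573
time: 9.5
tool_pos: [0.5035, 0.2837, 0.0856]
ee_rot: [-3.141, -0.002, 0.287]
wrist_force: [-0.0, -0.5, 5.4]
width: 0.0389
t 9.5 turn [-0.  -0.1 -0.1] shift [-0.5  1.5  2.6] pos [0.5035 0.2837 0.0856] yaw 16.4 F [-0.  -0.5  5.4] w 0.0389
```

```bash
python3 -m jog '[[[0,0,0],[0,0,0],1],[[0,0,0],[0,0,0],1],[[0,0,0],[0,0,0],1]]'
python3 -c "
from h import *
im,_=snap('wrist','w5')
plan((.5035,.2821,.083),16.5)
cv2.imwrite('pics/c5.png',cv2.resize(im[100:300,180:380,::-1],None,fx=3,fy=3,interpolation=cv2.INTER_CUBIC))"
```

```text
time: 9.8
tool_pos: [0.5035, 0.2837, 0.0856]
ee_rot: [-3.141, -0.002, 0.287]
wrist_force: [-0.1, 0.4, 5.5]
width: 0.0386
t 9.85 turn [-0.  -0.1 -0.1] shift [-0.5  1.6  2.6] pos [0.5035 0.2837 0.0856] yaw 16.4 F [ 0.3 -0.   4.6] w 0.0384
```

View pics/c5.png

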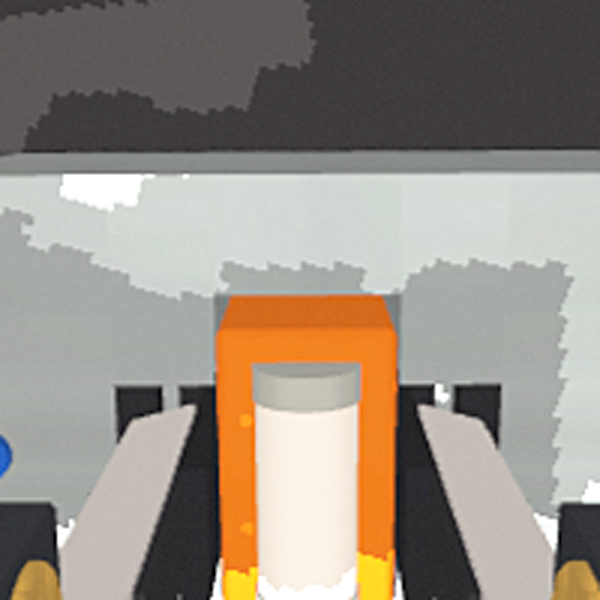

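The fingers hold both tabs symmetrically against the orange block (fingertips at about (165,410) and (450,410)). The catches are in, with the opening at 38–39 mm. I'll lift slowly.

```bash
python3 -m jog '[[[0,0,0],[0,0,-4],1],[[0,0,0],[0,0,-8],1],[[0,0,0],[0,0,-12],1],[[0,0,0],[0,0,-16],1],[[0,0,0],[0,0,-20],1]]'
```

```text
time: 10.35
tool_pos: [0.5027, 0.2833, 0.1044]
ee_rot: [3.142, 0.001, 0.287]
wrist_force: [0.5, 0.6, -2.3]
width: 0.0384
```

```bash
python3 -m jog '[[[0,0,0],[0,0,-10],1],[[0,0,0],[0,0,-20],1],[[0,0,0],[0,0,-30],1],[[0,0,0],[0,0,-40],1],[[0,0,0],[0,0,-50],1]]'
python3 -m jog '[[[0,0,0],[0,0,-20],1],[[0,0,0],[0,0,-42],1],[[0,0,0],[0,0,-65],1],[[0,0,0],[0,0,-87],1],[[0,0,0],[0,0,-105],1]]'
python3 -m jog '[[[0,0,0],[0,0,-5],1],[[0,0,0],[0,0,-5],1],[[0,0,0],[0,0,-5],1],[[0,0,0],[0,0,-5],1],[[0,0,0],[0,0,-5],1]]'
python3 -c "
from h import *
im,_=snap('scene','s2'); im2,_=snap('wrist','w6')
plan((.5035,.2821,.26),16.5)
cv2.imwrite('pics/c6.png',np.hstack([cv2.resize(im[100:320,220:440,::-1],(440,440)),im2[:,130:430,::-1].repeat(1,0)[:440] if 0 else cv2.copyMakeBorder(im2[:,130:430,::-1],0,20,0,0,cv2.BORDER_CONSTANT)]))"
```

```text
time: 10.85
tool_pos: [0.5031, 0.2835, 0.1558]
ee_rot: [-3.141, -0.001, 0.287]
wrist_force: [-0.8, 1.0, -1.6]
width: 0.0383
time: 11.35
tool_pos: [0.5031, 0.2835, 0.2618]
ee_rot: [-3.141, -0.002, 0.287]
wrist_force: [-0.2, -0.3, -3.2]
width: 0.0386
time: 11.85
tool_pos: [0.5025, 0.2833, 0.2631]
ee_rot: [3.141, 0.002, 0.287]
wrist_force: [0.1, 0.5, -2.2]
width: 0.0382
t 11.95 turn [ 0.   0.1 -0.1] shift [0.4 1.4 3.6] pos [0.5027 0.2833 0.2636] yaw 16.4 F [ 0.3 -0.7 -1.8] w 0.0385
```

View pics/c6.png

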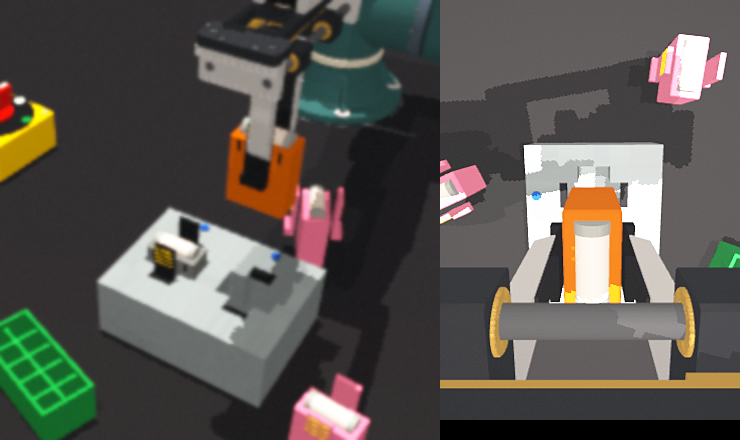

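The carrier hangs upright and pinched above the empty well (left view, at (265,170)), and the grey one is still seated at (180,245). The underside should be about 0.198 m above the bench, 12 cm above the box top. I'll hand in.

```bash
python3 -c "
from h import *
close_job()"
```

```text
the job is handed in; nothing more can be done
```

I turned the isolator from on to off, then pinched the orange carrier's catches, lifted it straight out and handed the job in at about 12 s while holding it up. No verdict was reported.

**What the last checks showed:**
- **Isolator:** after I let go, the wrist picture showed the white pointer aimed at the white dot. I didn't look at it closely again after that.
- **Carrier height:** the tool rose 178 mm from the grip, so with no slip the underside is about 198 mm above the bench. That is roughly 12 cm above the box top.
- **Carrier hold:** it looked upright in the last picture, the opening was steady at 38–39 mm, and the wrist carried about 2 N, which fits its weight.
- **Everything else:** the grey carrier looked seated. The bottle, rack and tip box were never approached, and the highest wrist force I read was about 5.5 N.

**What disagreed:** the opening of 38–39 mm is smaller than the stated 42 mm across fully pinched tabs. I put this down to the finger pads giving a little. The catches cleared the lips without catching, but their travel is inferred from that, not measured.

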